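# Roll the blue-capped sample tube to the reading band

### The job

Two sample tubes lie on the check-in mat. Roll the one with the blue cap across the mat, pushing its side, until it comes to rest lying along the green band where the reader sees it. Do not lift it or let it run on past the band, and leave the orange-capped tube where it is.

Things in the scene. Friction and masses are not known exactly. Their poses are not given: they have to be found in the camera images.
- blue_tube_center (a point): Centre of the blue-capped tube, on its axis, 17 mm above the mat: white screw tube lying down, 117 mm long, body 31 mm across, blue cap 35 mm across, 30 g. Its z axis runs along it to the cap, which points left; x and y turn as it rolls (x starts level). It starts within 7 degrees of parallel to the band. Rolling resistance stops it a few mm ahead of a slow pusher.
- orange_tube_center (a point): Centre of the orange-capped tube, lying on the mat left or right of the blue one: same shape, 114 mm long, z axis along it to the cap. To be left alone.
- band (a point): Centre of the green band on the fixed dark mat's surface, 3 mm above the bench. Band 30 mm wide (x axis, pointing away from the robot), 296 mm long (y axis, to the left), z up. Mat 240 x 320 mm, its centre 45 mm before the band. Tubes start about 90 to 130 mm before the band. A white reader bar 27 mm high lies along the far edge, its face 53 mm beyond the band's centre.

How it is judged (in metres and radians):
On the way, in this order (a step that is already met when the one before it is completed fails the run):
1. the blue-capped tube has rolled on about a quarter turn from its start (angle between blue_tube_center's own x axis and vertical above 2.3 rad), for 0.02 s.
2. then on past half a turn (rolled, not slid) (angle between blue_tube_center's own x axis and vertical below 1.2 rad), for 0.02 s.
At the end, for the whole second after the job is handed in: The blue-capped tube rests lying on the mat with its centre over the green band (within 15 mm of the band's middle line) and its length along the band within 12 degrees; the orange-capped tube is within 15 mm of where it was (x of blue_tube_center in the frame of band between -0.015 and 0.015 m and y of blue_tube_center in the frame of band between -0.14 and 0.14 m and height (world z) of blue_tube_center below 0.03 m and angle between the z axis of blue_tube_center and the y axis of band, either way round below 0.21 rad and distance of orange_tube_center from where it was at the start of the episode below 0.015 m); the robot touches nothing.
It fails at once if the blue-capped tube runs past the band (its centre more than 28 mm beyond the band's middle line) (x of blue_tube_center in the frame of band above 0.028 m).
It fails at once if the blue-capped tube is lifted (its centre higher than 45 mm above the bench) (height (world z) of blue_tube_center above 0.045 m).
It fails at once if the orange-capped tube is moved by more than 20 mm (distance of orange_tube_center from where it was at the start of the episode above 0.02 m).
It also fails if it takes over 38 s, if anything falls off the work surface, if the arm or the gripper's body presses on something with over 40 N, if the wrist force passes 120 N, or if a joint passes its speed limit or range.

### The arm

A 7-joint arm with a two-finger parallel gripper is mounted at the origin on a cart in front of the work surface, level with it; the furniture and walls round the work are solid. World frame = base frame: x ahead of the robot, y to its left, z up, the work surface at z = 0. Lengths are in mm, angles in rad, forces in N, time in s.
With the tool pointing down it reaches from about 425 to 1025 mm from the base axis. Payload 9.4 kg.
Tool frame: the origin (TCP) lies at the very end of the fingers, on their centre line; the grasp point (between the pads) lies 19 mm behind it; z points along the fingers, y is the line along which they close (so a half turn about z gives the same grasp; the last joint's range is limited). The gripper opens to 85 mm and grips with 20 to 120 N. Pads are 22 mm wide; open, the fingers measure 114 mm over their backs; the gripper's body (76 mm by 85 mm) begins 54 mm behind the grasp point. The pads swing forward as they close: fully open they stand 13 mm farther back than shut.
Start: joints at [-1.226, 0.599, -0.003, 1.599, 0.002, 0.943, -0.08], TCP at [296.821, 661.454, 231.275] pointing down, gripper open.
Joint ranges: [-2.57, 2.57], [-0.35, 1.97], [-1.29, 1.29], [0.11, 2.56], [-1.05, 4.19], [0.11, 1.86], [-2.63, 2.63]. Speed limits (rad/s): [2.22, 2.22, 3.01, 3.01, 3.14, 3.14, 3.14].

### API

Orientations are given as a rotation vector (axis times angle).
In Python, from station import * gives the robot as it stands.
- The arm moves only by the shell command python3 -m pendant 'ROWS' [FORCE]. ROWS is JSON, a list of rows, each an object with "translation": the shift along the tool's x, y, z in mm, a list of three; "angular": the turn, a rotation vector about the tool's x, y, z in rad, a list of three; "hand": the closure in counts, from 0 (fully open) to 255 (shut). A call has 1 to 10 rows; each row is the pose to reach, as a shift and turn from the pose commanded when the call began, along the tool's axes at that moment; what a row does not reach only later rows make up. A row lasts 1/10 s, in which the tool goes at most 50 mm and 8.59 degrees, less where a joint would pass 70% of its speed; a pose out of reach is approached as far as the arm can. A call with a gripper value outside its range is refused whole. The fingers move at their own pace and stop on an object; FORCE is the grip in N (left out, the last holds). Time passes only in rows, so rows that repeat a pose let the fingers close. It gives the time, the measured TCP pose, the force, the opening and the grip force at its end, in the units of the state.
- get_state(): the state, without advancing time (a new reading comes with each control period).
- get_image(name): name is "scene" or "side" or "wrist"; returns (picture, depth): 420x560x3 uint8, blue, green, red; 420x560 float32, mm along the optical axis (not along the pixel's ray), 0 where there is no reading.
- camera_info(name): a dict with "fov_y" (degrees; the focal length in pixels is half the picture's height over the tangent of half this angle, whatever the lens; pixels are square), "cx", "cy" (the principal point, pixels), "xyz" and "rotation" of the camera in the world; the wrist camera has in their place "tool_from_camera" (4x4, takes a point from camera to tool coordinates, whose origin is the TCP and whose axes are the flange's). Camera axes: x right, y down, z forward; pixel columns grow to the right and rows downward; lengths in mm; the calibration is good to about 2 mm. A picture is of the moment at which its call begins: read the wrist's pose just before it. camera_info takes no time and is no camera call.
- hand_in(): hands the job in; it is judged then, once.
Trained networks look in the newest picture that a camera, given by its name, has taken for a name from the list of things; names that differ only in an ending like _2 or _b are one class to them, and where a whole thing is asked for, a point or a joint stands for the part that bears it (a point fixed in the world has none). Each returns a list of dicts, best first, with "score" (0 to 1); they miss things now and then, are a little off and sometimes report something else, mostly with a low value. They report only what shows in the picture. A call takes as long as a camera call.
- search_frame(camera, query): "rect" ([centre column, centre row, width, height] in pixels, round what is visible of it).
The state is a dict: "time_s": time; "joint_pos": joint angles; "qvel": joint speeds; "joint_efforts": joint torques, N m; "tcp_pos": TCP position; "eef_rot": TCP orientation; "force": force on the tool from outside, world axes, zero at the start; "moment": the same for the moment, N m; "grip_width": opening from 0.0 (shut) to 1.0 (fully open); "grasp_force": force on a finger pad.
Only numpy, scipy, OpenCV 4.12 (cv2) and the standard library are available. Lean on these libraries where they do the work, as an engineer would, in place of code of your own. Each camera call takes 0.05 s, during which the arm holds its last target. There are 200 camera calls.

## Working session

There is one attempt and no reset: what is moved stays moved. The work goes in short steps, Python scripts to look and compute and a shell command to move; the robot and the scene stay as the last step left them, time stands still between calls to the robot, and variables do not carry over. Pictures are saved under pics/ and viewed, at most 10 in all, crops included, and the job is handed in when it is done.

```bash
mkdir -p pics; cat > h.py <<'E'
from station import *
import numpy as np, cv2
from scipy.spatial.transform import Rotation as R
def cloud(n):
    s=get_state(); im,d=get_image(n); c=camera_info(n)
    f=im.shape[0]/2/np.tan(np.radians(c['fov_y'])/2)
    v,u=np.mgrid[:d.shape[0],:d.shape[1]]
    P=np.stack([(u-c['cx'])/f*d,(v-c['cy'])/f*d,d],-1)
    if n=='wrist':
        T=np.array(c['tool_from_camera']); P=P@T[:3,:3].T+T[:3,3]
        P=P@R.from_rotvec(s['eef_rot']).as_matrix().T+np.array(s['tcp_pos'])
    else:
        Rm=np.array(c['rotation']); Rm=Rm if Rm.shape==(3,3) else R.from_rotvec(Rm).as_matrix()
        P=P@Rm.T+np.array(c['xyz'])
    return im,d,P
E
python3 - <<'E'
from h import *
s=get_state();print(s['tcp_pos'],R.from_rotvec(s['eef_rot']).as_matrix().round(3),s['time_s'])
for n in('scene','side'):
    im,d,P=cloud(n); print(n,{k:v for k,v in camera_info(n).items()})
    for q in('blue_tube_center','orange_tube_center','band'):
        for r in search_frame(n,q)[:2]:
            c,w=[int(x) for x in r['rect'][:2]]
            print(q,r, P[min(max(w,0),419),min(max(c,0),559)].round(0))
    cv2.imwrite(f'pics/{n}.png',im)
E
```

```text
[296.64350701 661.01480358 230.39037884] [[-0.912  0.409 -0.001]
 [ 0.409  0.912 -0.002]
 [-0.    -0.002 -1.   ]] 0.0
scene {'fov_y': 57.716081785748294, 'cx': 284.23943750136016, 'cy': 211.41283862874354, 'xyz': array([ 142.73205447, -584.90534081,  675.74013992]), 'rotation': array([-2.27412693,  0.89460013, -0.32543097])}
blue_tube_center {'rect': [308.9, 254.8, 54.7, 38.6], 'score': 0.95} [ 480. -281.   32.]
band {'rect': [297.4, 231.8, 172.6, 136.7], 'score': 0.72} [ 522. -206.    3.]
band {'rect': [308.8, 254.9, 54.0, 39.5], 'score': 0.41} [ 480. -281.   32.]
side {'fov_y': 44.254149003644066, 'cx': 277.92399915781385, 'cy': 208.891056016756, 'xyz': array([102.86247575, 412.49087538, 533.44420577]), 'rotation': array([-0.78616027,  2.40486175, -1.3024739 ])}
blue_tube_center {'rect': [330.1, 212.2, 40.9, 43.8], 'score': 0.59} [ 475. -251.   34.]
orange_tube_center {'rect': [295.7, 259.4, 44.0, 55.5], 'score': 0.93} [ 448. -105.   36.]
```

View pics/scene.png

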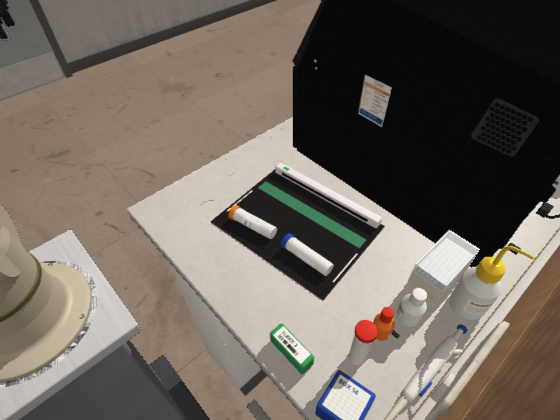

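View pics/side.png

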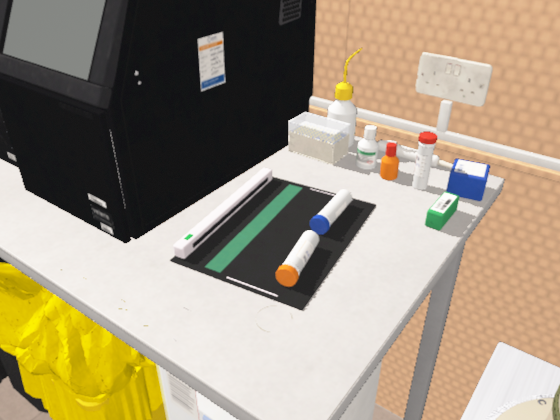

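The scene view shows the blue-capped tube at about (308,255), the orange one at (253,222), the green band at (312,213) and a tall black machine behind the reader bar. Next I'll fit the band and both tubes from depth.

```bash
cat > fit.py <<'E'
from h import *
def fit(n,yr=(-400,-20),xr=(400,700)):
    im,d,P=cloud(n); hsv=cv2.cvtColor(im,cv2.COLOR_BGR2HSV); H,S,V=[hsv[...,i].astype(int) for i in range(3)]
    ok=(d>0)&(P[...,0]>xr[0])&(P[...,0]<xr[1])&(P[...,1]>yr[0])&(P[...,1]<yr[1])
    out={}
    g=ok&(H>60)&(H<95)&(S>80)&(P[...,2]<12)
    def line(Q):
        m=np.median(Q,0); r=cv2.minAreaRect(Q[:,:2].astype(np.float32)); 
        b=cv2.boxPoints(r); e=[b[1]-b[0],b[2]-b[1]]; l=max(e,key=np.linalg.norm); l=l*np.sign(l[1])
        return np.round(r[0],1),np.round(sorted(r[1]),1),'yawdeg',round(float(np.degrees(np.arctan2(-l[0],l[1]))),1),'zmed',m[2].round(1),'zmax',np.percentile(Q[:,2],98).round(1)
    def big(m):
        k,l,st,_=cv2.connectedComponentsWithStats(m.astype(np.uint8)); return [l==i for i in range(1,k) if st[i,4]>150]
    for m in big(g): print(n,'band',line(P[m]))
    t=ok&(P[...,2]>12)&(P[...,2]<50)
    for m in big(t):
        print(n,'obj px',np.argwhere(m).mean(0).round()[::-1],line(P[m]),'bluepx',(m&(H>100)&(H<130)&(S>120)).sum(),'orangepx',(m&(H<20)&(S>150)).sum())
        for nm,c in(('blue',m&(H>100)&(H<130)&(S>120)),('orange',m&(H<20)&(S>150))):
            if c.sum()>30: print('   cap',nm,P[c].mean(0).round(1))
    return im
if __name__=='__main__':
    import sys
    for n in sys.argv[1:]: fit(n)
E
python3 fit.py scene side; python3 -c "
from h import *
print(camera_info('wrist'))"
```

```text
scene band (array([ 582.1, -182.7]), array([ 34.2, 297.8]), 'yawdeg', 8.0, 'zmed', np.float64(3.8), 'zmax', np.float64(6.0))
scene obj px [329. 195.] (array([ 644. , -176.2]), array([ 25.3, 298.2]), 'yawdeg', 7.8, 'zmed', np.float64(26.2), 'zmax', np.float64(29.6)) bluepx 0 orangepx 0
scene obj px [252. 222.] (array([ 457. , -129.3]), array([ 31.7, 114.8]), 'yawdeg', 13.5, 'zmed', np.float64(31.6), 'zmax', np.float64(37.6)) bluepx 0 orangepx 68
   cap orange [440.1 -81.   32.1]
scene obj px [307. 254.] (array([ 483.7, -274. ]), array([ 32.4, 118. ]), 'yawdeg', 7.4, 'zmed', np.float64(32.0), 'zmax', np.float64(37.6)) bluepx 80 orangepx 0
   cap blue [ 472.8 -222.8   32.5]
side band (array([ 580.9, -184.1]), array([ 32.6, 300. ]), 'yawdeg', 7.9, 'zmed', np.float64(6.0), 'zmax', np.float64(7.9))
side obj px [221. 213.] (array([ 644. , -173.7]), array([ 25.7, 300.7]), 'yawdeg', 7.7, 'zmed', np.float64(28.4), 'zmax', np.float64(31.4)) bluepx 0 orangepx 0
side obj px [311. 238.] (array([ 471.7, -199.9]), array([ 40. , 266.7]), 'yawdeg', 10.7, 'zmed', np.float64(33.4), 'zmax', np.float64(39.6)) bluepx 273 orangepx 355
   cap blue [ 476.2 -218.    27.4]
   cap orange [443.4 -75.2  27.9]
{'fov_y': 64.92693563151259, 'cx': 275.35890569241576, 'cy': 211.39230360812377, 'tool_from_camera': array([[ 2.64893214e-04, -9.62916328e-01, -2.69800065e-01,
         6.91062098e+01],
       [ 9.99999685e-01,  5.30429845e-05,  7.92502310e-04,
         8.07568926e-01],
       [-7.48802414e-04, -2.69800190e-01,  9.62916038e-01,
        -1.42592894e+02],
       [ 0.00000000e+00,  0.00000000e+00,  0.00000000e+00,
         1.00000000e+00]])}
```

```bash
python3 -m pendant '[{"translation":[-412,-375,0],"angular":[0,0,-0.55],"hand":140},{"translation":[-412,-375,0],"angular":[0,0,-0.55],"hand":140},{"translation":[-412,-375,0],"angular":[0,0,-0.55],"hand":140},{"translation":[-412,-375,0],"angular":[0,0,-0.55],"hand":140},{"translation":[-412,-375,0],"angular":[0,0,-0.55],"hand":140},{"translation":[-412,-375,0],"angular":[0,0,-0.55],"hand":140},{"translation":[-412,-375,0],"angular":[0,0,-0.55],"hand":140},{"translation":[-412,-375,0],"angular":[0,0,-0.55],"hand":140},{"translation":[-412,-375,0],"angular":[0,0,-0.55],"hand":140},{"translation":[-412,-375,0],"angular":[0,0,-0.55],"hand":140}]'
cat > st.py <<'E'
from h import *
import sys
s=get_state();M=R.from_rotvec(s['eef_rot']).as_matrix();p=np.array(s['tcp_pos'])
print(s['time_s'],p.round(1),'yaw',np.degrees(np.arctan2(-M[0,1],M[1,1])).round(2),'tilt',M[2].round(3),'q',np.round(s['joint_pos'],2),'F',np.round(s['force'],1),'w',s['grip_width'])
if len(sys.argv)>3: print('tool shift to target',(M.T@(np.array([float(a) for a in sys.argv[1:4]])-p)).round(1))
E
python3 st.py 437 -283 231
```

```text
time_s: 1.5
tcp_pos: [497.1, 201.2, 231.6]
eef_rot: [-0.201, 3.134, 0.0]
force: [1.0, 0.8, -1.0]
grip_width: 0.453
grasp_force: 0.0
1.5 [497.1 201.2 231.6] yaw 7.35 tilt [-0.001  0.    -1.   ] q [-0.38  0.38 -0.14  2.03  0.08  0.74  1.12] F [ 1.   0.8 -1. ] w 0.4528348085168553
tool shift to target [ 1.215e+02 -4.725e+02  4.000e-01]
```

```bash
python3 -m pendant '[{"translation":[121,-472,0],"angular":[0,0,0],"hand":140},{"translation":[121,-472,0],"angular":[0,0,0],"hand":140},{"translation":[121,-472,0],"angular":[0,0,0],"hand":140},{"translation":[121,-472,0],"angular":[0,0,0],"hand":140},{"translation":[121,-472,0],"angular":[0,0,0],"hand":140},{"translation":[121,-472,0],"angular":[0,0,0],"hand":140},{"translation":[121,-472,0],"angular":[0,0,0],"hand":140},{"translation":[121,-472,0],"angular":[0,0,0],"hand":140},{"translation":[121,-472,0],"angular":[0,0,0],"hand":140},{"translation":[121,-472,0],"angular":[0,0,0],"hand":140}]'
python3 -m pendant '[{"translation":[10,-20,0],"angular":[0,0,0],"hand":140},{"translation":[10,-20,0],"angular":[0,0,0],"hand":140},{"translation":[10,-20,0],"angular":[0,0,0],"hand":140}]' >/dev/null
python3 st.py 437 -283 231; python3 - <<'E'
from fit import *
im=fit('wrist'); cv2.imwrite('pics/w1.png',im)
E
```

```text
time_s: 2.5
tcp_pos: [435.9, -283.9, 231.6]
eef_rot: [-0.198, 3.135, -0.002]
force: [0.5, 0.9, -0.3]
grip_width: 0.449
grasp_force: 0.0
2.8 [ 429.2 -301.8  231.3] yaw 7.28 tilt [-0.  0. -1.] q [ 0.54  0.36 -0.04  2.05  0.02  0.73  2.18] F [0.2 0.3 0.4] w 0.4524045199266477
tool shift to target [-10.1  17.6   0.3]
wrist band (array([564.8, -60.7]), array([28.9, 52.5]), 'yawdeg', 8.4, 'zmed', np.float64(3.4), 'zmax', np.float64(4.8))
wrist band (array([ 594.2, -274.1]), array([ 29.7, 106.8]), 'yawdeg', 8.5, 'zmed', np.float64(3.3), 'zmax', np.float64(4.7))
wrist band (array([ 566.1, -137.1]), array([11.7, 30.2]), 'yawdeg', 4.1, 'zmed', np.float64(3.5), 'zmax', np.float64(4.7))
wrist obj px [429. 228.] (array([ 457.1, -126.4]), array([ 33.3, 114.3]), 'yawdeg', 13.8, 'zmed', np.float64(32.3), 'zmax', np.float64(37.3)) bluepx 0 orangepx 0
wrist obj px [296. 234.] (array([ 484.4, -271.5]), array([ 33.8, 117.2]), 'yawdeg', 7.8, 'zmed', np.float64(32.3), 'zmax', np.float64(37.3)) bluepx 161 orangepx 0
   cap blue [ 478.6 -219.4   36.3]
wrist obj px [283. 356.] (array([ 649.1, -261.3]), array([ 11.7, 121.7]), 'yawdeg', 8.9, 'zmed', np.float64(21.6), 'zmax', np.float64(27.6)) bluepx 0 orangepx 0
wrist obj px [442. 363.] (array([628.4, -62.1]), array([10.9, 29.9]), 'yawdeg', -35.2, 'zmed', np.float64(27.1), 'zmax', np.float64(28.8)) bluepx 0 orangepx 0
```

View pics/w1.png

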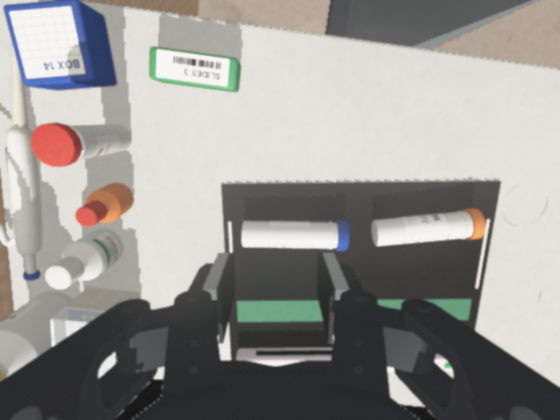

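The wrist view shows the blue tube at (296,234), the orange one at (429,228) and the fingertips at about (218,265) and (328,265). It agrees with the scene fit, so I'll descend behind the blue tube.

```bash
python3 -m pendant '[{"translation":[-10,18,0],"angular":[0,0,-0.01],"hand":140},{"translation":[-10,18,50],"angular":[0,0,-0.01],"hand":140},{"translation":[-10,18,100],"angular":[0,0,-0.01],"hand":140},{"translation":[-10,18,150],"angular":[0,0,-0.01],"hand":140},{"translation":[-10,18,190],"angular":[0,0,-0.01],"hand":140},{"translation":[-10,18,210],"angular":[0,0,-0.01],"hand":140},{"translation":[-10,18,223],"angular":[0,0,-0.01],"hand":140},{"translation":[-10,18,223],"angular":[0,0,-0.01],"hand":140}]'
python3 st.py; python3 fit.py wrist scene
```

```text
time_s: 3.65
tcp_pos: [437.1, -281.2, 7.2]
eef_rot: [0.22, -3.132, -0.002]
force: [-0.6, 0.9, -0.4]
grip_width: 0.454
grasp_force: 0.0
3.65 [ 437.1 -281.2    7.2] yaw 8.02 tilt [ 0.001  0.002 -1.   ] q [ 0.48  0.73 -0.02  2.21  0.07  0.2   2.11] F [-0.6  0.9 -0.4] w 0.45361392820443275
wrist obj px [275. 312.] (array([ 448.6, -278.2]), array([48.9, 66. ]), 'yawdeg', 8.1, 'zmed', np.float64(26.4), 'zmax', np.float64(48.1)) bluepx 0 orangepx 0
wrist obj px [535. 351.] (array([ 455.2, -157.8]), array([13.8, 35. ]), 'yawdeg', 14.8, 'zmed', np.float64(24.1), 'zmax', np.float64(33.0)) bluepx 0 orangepx 0
wrist obj px [154. 387.] (array([ 489.2, -326.4]), array([ 7.6, 20.6]), 'yawdeg', -89.9, 'zmed', np.float64(32.8), 'zmax', np.float64(34.1)) bluepx 0 orangepx 0
wrist obj px [401. 392.] (array([ 473.4, -220.7]), array([ 8.1, 20.5]), 'yawdeg', -39.7, 'zmed', np.float64(36.4), 'zmax', np.float64(38.2)) bluepx 637 orangepx 0
   cap blue [ 472.  -221.5   35.9]
scene band (array([ 593.1, -266.5]), array([ 33.1, 128.4]), 'yawdeg', 7.6, 'zmed', np.float64(3.9), 'zmax', np.float64(6.3))
scene obj px [350. 206.] (array([ 653.5, -239.5]), array([ 25.6, 169.2]), 'yawdeg', 8.1, 'zmed', np.float64(26.3), 'zmax', np.float64(29.7)) bluepx 0 orangepx 0
scene obj px [247. 219.] (array([ 453.1, -122.5]), array([33.1, 99. ]), 'yawdeg', 11.8, 'zmed', np.float64(32.3), 'zmax', np.float64(37.6)) bluepx 0 orangepx 69
   cap orange [439.9 -81.   31.9]
```

```bash
python3 -m pendant '[{"translation":[-4,0,0],"angular":[0,0,0],"hand":140},{"translation":[-8,0,0],"angular":[0,0,0],"hand":140},{"translation":[-12,0,0],"angular":[0,0,0],"hand":140},{"translation":[-15,0,0],"angular":[0,0,0],"hand":140},{"translation":[-18,0,0],"angular":[0,0,0],"hand":140},{"translation":[-21,0,0],"angular":[0,0,0],"hand":140},{"translation":[-24,0,0],"angular":[0,0,0],"hand":140},{"translation":[-27,0,0],"angular":[0,0,0],"hand":140},{"translation":[-30,0,0],"angular":[0,0,0],"hand":140},{"translation":[-33,0,0],"angular":[0,0,0],"hand":140}]'
python3 -m pendant '[{"translation":[-3,0,0],"angular":[0,0,0],"hand":140},{"translation":[-6,0,0],"angular":[0,0,0],"hand":140},{"translation":[-9,0,0],"angular":[0,0,0],"hand":140},{"translation":[-12,0,0],"angular":[0,0,0],"hand":140},{"translation":[-15,0,0],"angular":[0,0,0],"hand":140},{"translation":[-15,0,0],"angular":[0,0,0],"hand":140},{"translation":[-15,0,0],"angular":[0,0,0],"hand":140}]'
python3 st.py; python3 - <<'E'
from fit import *
fit('wrist')
a=fit('side');b=fit('scene')
cv2.imwrite('pics/p1.png',cv2.resize(np.hstack([a[120:330,140:420],b[120:330,170:450]]),(800,300)))
E
```

```text
time_s: 4.75
tcp_pos: [469.9, -278.0, 8.2]
eef_rot: [0.217, -3.134, -0.0]
force: [0.1, 0.4, 0.4]
grip_width: 0.449
grasp_force: 0.0
time_s: 5.45
tcp_pos: [484.5, -275.9, 8.3]
eef_rot: [0.217, -3.134, -0.0]
force: [-0.7, -0.1, 0.1]
grip_width: 0.45
grasp_force: 0.0
5.45 [ 484.5 -275.9    8.3] yaw 7.93 tilt [ 0.  0. -1.] q [ 0.43  0.74 -0.02  2.13  0.05  0.27  2.08] F [-0.7 -0.1  0.1] w 0.44994240862200435
wrist obj px [521. 276.] (array([ 466.7, -166.2]), array([30.7, 34.3]), 'yawdeg', 13.4, 'zmed', np.float64(28.5), 'zmax', np.float64(34.1)) bluepx 0 orangepx 0
wrist obj px [275. 315.] (array([ 494. , -273.3]), array([44.6, 66. ]), 'yawdeg', 7.9, 'zmed', np.float64(31.5), 'zmax', np.float64(47.8)) bluepx 0 orangepx 0
wrist obj px [395. 380.] (array([ 516.2, -219.4]), array([ 6.4, 17.5]), 'yawdeg', -49.2, 'zmed', np.float64(36.2), 'zmax', np.float64(38.0)) bluepx 205 orangepx 0
   cap blue [ 515.3 -219.2   36.1]
side band (array([ 580.8, -182.9]), array([ 32.5, 298.2]), 'yawdeg', 7.8, 'zmed', np.float64(6.0), 'zmax', np.float64(7.8))
side obj px [221. 213.] (array([ 643.7, -174.8]), a
[... 400 characters left out ...]
, np.float64(33.5), 'zmax', np.float64(39.5)) bluepx 0 orangepx 356
   cap orange [443.5 -75.2  27.7]
scene band (array([567.9, -84.7]), array([ 32.3, 102.5]), 'yawdeg', 7.4, 'zmed', np.float64(3.7), 'zmax', np.float64(6.2))
scene band (array([ 595.4, -283.2]), array([32.4, 94.6]), 'yawdeg', 7.5, 'zmed', np.float64(3.7), 'zmax', np.float64(5.9))
scene obj px [358. 210.] (array([ 655.5, -262.9]), array([ 25., 123.]), 'yawdeg', 7.9, 'zmed', np.float64(26.2), 'zmax', np.float64(29.4)) bluepx 0 orangepx 0
scene obj px [252. 222.] (array([ 456. , -129.1]), array([ 30.8, 115.1]), 'yawdeg', 13.1, 'zmed', np.float64(31.7), 'zmax', np.float64(37.4)) bluepx 0 orangepx 67
   cap orange [440. -81.  32.]
```

View pics/p1.png

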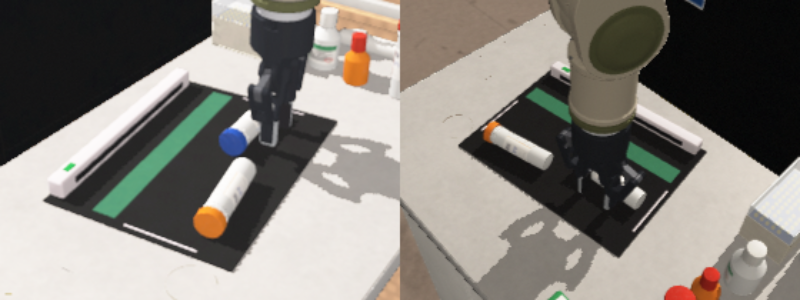

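The tube rolls about 4 mm ahead of the fingers, and the orange one hasn't moved. I'll keep pushing.

```bash
python3 -m pendant '[{"translation":[-3,0,0],"angular":[0,0,0],"hand":140},{"translation":[-6,0,0],"angular":[0,0,0],"hand":140},{"translation":[-9,0,0],"angular":[0,0,0],"hand":140},{"translation":[-12,0,0],"angular":[0,0,0],"hand":140},{"translation":[-15,0,0],"angular":[0,0,0],"hand":140},{"translation":[-18,0,0],"angular":[0,0,0],"hand":140},{"translation":[-21,0,0],"angular":[0,0,0],"hand":140},{"translation":[-24,0,0],"angular":[0,0,0],"hand":140},{"translation":[-27,0,0],"angular":[0,0,0],"hand":140},{"translation":[-30,0,0],"angular":[0,0,0],"hand":140}]' >/dev/null
python3 -m pendant '[{"translation":[-3,0,0],"angular":[0,0,0],"hand":140},{"translation":[-6,0,0],"angular":[0,0,0],"hand":140},{"translation":[-9,0,0],"angular":[0,0,0],"hand":140},{"translation":[-12,0,0],"angular":[0,0,0],"hand":140},{"translation":[-15,0,0],"angular":[0,0,0],"hand":140},{"translation":[-18,0,0],"angular":[0,0,0],"hand":140},{"translation":[-21,0,0],"angular":[0,0,0],"hand":140},{"translation":[-24,0,0],"angular":[0,0,0],"hand":140},{"translation":[-24,0,0],"angular":[0,0,0],"hand":140},{"translation":[-24,0,0],"angular":[0,0,0],"hand":140}]'
python3 st.py; python3 - <<'E'
from fit import *
fit('side')
E
```

```text
time_s: 7.6
tcp_pos: [538.0, -268.5, 8.3]
eef_rot: [-0.217, 3.134, -0.0]
force: [-0.7, 0.2, 0.4]
grip_width: 0.453
grasp_force: 0.0
7.6 [ 538.  -268.5    8.3] yaw 7.92 tilt [ 0. -0. -1.] q [ 0.38  0.76 -0.01  2.03  0.03  0.35  2.05] F [-0.7  0.2  0.4] w 0.45329889635085946
side band (array([ 574.2, -134.1]), array([ 33.2, 200.4]), 'yawdeg', 8.1, 'zmed', np.float64(5.9), 'zmax', np.float64(8.0))
side obj px [221. 213.] (array([ 644. , -173.5]), array([ 25.4, 300. ]), 'yawdeg', 8.1, 'zmed', np.float64(28.4), 'zmax', np.float64(31.4)) bluepx 0 orangepx 0
side obj px [291. 202.] (array([ 552.5, -251.8]), array([58.8, 93.6]), 'yawdeg', -1.5, 'zmed', np.float64(31.7), 'zmax', np.float64(47.6)) bluepx 234 orangepx 0
   cap blue [ 564.8 -210.5   28. ]
side obj px [297. 258.] (array([ 457.7, -128.1]), array([ 33.4, 118.5]), 'yawdeg', 13.6, 'zmed', np.float64(33.5), 'zmax', np.float64(39.9)) bluepx 0 orangepx 354
   cap orange [443.4 -75.1  28. ]
```

```bash
python3 -m pendant '[{"translation":[-3,0,0],"angular":[0,0,0],"hand":140},{"translation":[-6,0,0],"angular":[0,0,0],"hand":140},{"translation":[-9,0,0],"angular":[0,0,0],"hand":140},{"translation":[-12,0,0],"angular":[0,0,0],"hand":140},{"translation":[-15,0,0],"angular":[0,0,0],"hand":140},{"translation":[-18,0,0],"angular":[0,0,0],"hand":140},{"translation":[-20,0,0],"angular":[0,0,0],"hand":140},{"translation":[-20,0,0],"angular":[0,0,0],"hand":140},{"translation":[-20,0,0],"angular":[0,0,0],"hand":140}]'
python3 -m pendant '[{"translation":[5,0,0],"angular":[0,0,0],"hand":140},{"translation":[15,0,0],"angular":[0,0,0],"hand":140},{"translation":[35,0,0],"angular":[0,0,0],"hand":140},{"translation":[70,0,0],"angular":[0,0,-0],"hand":140},{"translation":[70,0,-40],"angular":[0,0,0],"hand":140},{"translation":[70,0,-90],"angular":[0,0,0],"hand":140},{"translation":[70,0,-140],"angular":[0,0,0],"hand":140},{"translation":[110,0,-170],"angular":[0,0,0],"hand":140},{"translation":[110,0,-170],"angular":[0,0,0],"hand":140},{"translation":[110,0,-170],"angular":[0,0,0],"hand":140}]' >/dev/null
python3 st.py; python3 - <<'E'
from fit import *
fit('side');a=fit('wrist');cv2.imwrite('pics/p2.png',a)
E
```

```text
time_s: 8.55
tcp_pos: [557.8, -265.8, 8.3]
eef_rot: [0.217, -3.134, 0.0]
force: [0.3, 0.8, -0.2]
grip_width: 0.452
grasp_force: 0.0
9.55 [ 447.7 -281.5  179.2] yaw 7.81 tilt [-0.001 -0.001 -1.   ] q [ 0.48  0.44 -0.04  2.1   0.03  0.6   2.13] F [ 0.3 -0.2 -0.7] w 0.4537146430322187
side band (array([ 577.6, -161.5]), array([ 33.8, 253.2]), 'yawdeg', 7.6, 'zmed', np.float64(5.9), 'zmax', np.float64(7.7))
side obj px [221. 213.] (array([ 643.5, -173.4]), array([ 25.1, 301.9]), 'yawdeg', 7.8, 'zmed', np.float64(28.4), 'zmax', np.float64(31.4)) bluepx 0 orangepx 0
side obj px [280. 195.] (array([ 586.5, -265.5]), array([ 33.3, 120.1]), 'yawdeg', -0.8, 'zmed', np.float64(31.9), 'zmax', np.float64(39.7)) bluepx 239 orangepx 0
   cap blue [ 584.6 -209.6   27.6]
side obj px [297. 258.] (array([ 455.2, -128.7]), array([ 33.9, 118.1]), 'yawdeg', 11.1, 'zmed', np.float64(33.6), 'zmax', np.float64(39.5)) bluepx 0 orangepx 349
   cap orange [443.4 -75.2  28.2]
wrist band (array([554.6, -50.7]), array([23.6, 47.9]), 'yawdeg', -25.4, 'zmed', np.float64(3.5), 'zmax', np.float64(4.9))
wrist obj px [438. 225.] (array([ 456.2, -126.7]), array([ 34. , 114.7]), 'yawdeg', 12.5, 'zmed', np.float64(32.3), 'zmax', np.float64(37.4)) bluepx 0 orangepx 3
wrist obj px [277. 328.] (array([ 588. , -258.7]), array([ 32.1, 105.3]), 'yawdeg', 3.2, 'zmed', np.float64(31.8), 'zmax', np.float64(37.1)) bluepx 199 orangepx 0
   cap blue [ 584.3 -212.8   34.7]
wrist obj px [396. 382.] (array([ 639.6, -121.2]), array([17.2, 31.6]), 'yawdeg', -43.2, 'zmed', np.float64(26.8), 'zmax', np.float64(28.3)) bluepx 0 orangepx 0
```

View pics/p2.png

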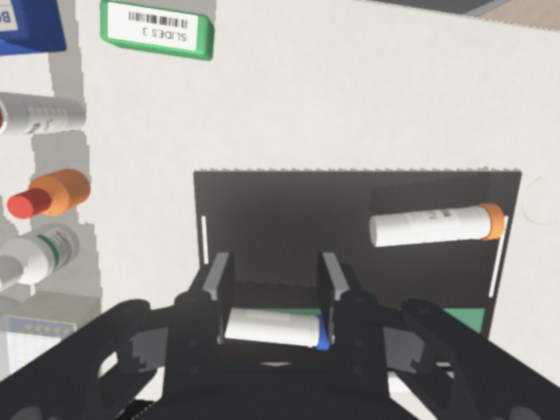

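The tube lies on the band at about (275,328), turned a few degrees off it. I'll measure that again from the scene camera.

```bash
python3 -m pendant '[{"translation":[40,30,-40],"angular":[0,0,0],"hand":140},{"translation":[70,120,-60],"angular":[0,0,0],"hand":140},{"translation":[70,160,-60],"angular":[0,0,0],"hand":140},{"translation":[70,200,-60],"angular":[0,0,0],"hand":140},{"translation":[70,200,-60],"angular":[0,0,0],"hand":140},{"translation":[70,200,-60],"angular":[0,0,0],"hand":140}]' 
python3 - <<'E'
from fit import *
fit('scene')
fit('wrist')
a=fit('side')
cv2.imwrite('pics/p3.png',cv2.resize(a[120:330,140:420],(800,600)))
E
```

```text
time_s: 10.25
tcp_pos: [350.8, -88.8, 237.8]
eef_rot: [0.227, -3.132, -0.002]
force: [0.2, 0.2, -1.1]
grip_width: 0.448
grasp_force: 0.0
scene band (array([ 577.1, -154.3]), array([ 33.6, 241.9]), 'yawdeg', 7.4, 'zmed', np.float64(3.7), 'zmax', np.float64(6.0))
scene obj px [330. 195.] (array([ 642.8, -176. ]), array([ 26.4, 298.2]), 'yawdeg', 7.9, 'zmed', np.float64(26.3), 'zmax', np.float64(29.6)) bluepx 0 orangepx 0
scene obj px [252. 222.] (array([ 455.3, -129.6]), array([ 32.4, 114.6]), 'yawdeg', 12.2, 'zmed', np.float64(31.5), 'zmax', np.float64(37.5)) bluepx 0 orangepx 68
   cap orange [440.1 -81.   32. ]
scene obj px [338. 225.] (array([ 588.3, -266.3]), array([ 31.2, 118.5]), 'yawdeg', 3.2, 'zmed', np.float64(31.6), 'zmax', np.float64(37.6)) bluepx 69 orangepx 0
   cap blue [ 580.5 -214.4   32.1]
wrist band (array([567.9, -83.9]), array([30., 99.]), 'yawdeg', 7.7, 'zmed', np.float64(3.2), 'zmax', np.float64(4.6))
wrist obj px [258. 264.] (array([448.9, -97.2]), array([31.7, 54.4]), 'yawdeg', 13.5, 'zmed', np.float64(32.9), 'zmax', np.float64(37.9)) bluepx 0 orangepx 0
wrist 
[... 291 characters left out ...]
) bluepx 0 orangepx 0
side band (array([ 577.1, -156.1]), array([ 32.9, 244. ]), 'yawdeg', 7.6, 'zmed', np.float64(5.9), 'zmax', np.float64(7.8))
side obj px [221. 213.] (array([ 644.4, -174.2]), array([ 26.4, 301.1]), 'yawdeg', 8.0, 'zmed', np.float64(28.4), 'zmax', np.float64(31.3)) bluepx 0 orangepx 0
side obj px [280. 195.] (array([ 585.5, -265. ]), array([ 34.9, 119.8]), 'yawdeg', -1.6, 'zmed', np.float64(32.0), 'zmax', np.float64(39.6)) bluepx 235 orangepx 0
   cap blue [ 584.8 -209.7   27.7]
side obj px [297. 258.] (array([ 455.7, -128.2]), array([ 33.5, 116.8]), 'yawdeg', 11.6, 'zmed', np.float64(33.7), 'zmax', np.float64(39.7)) bluepx 0 orangepx 352
   cap orange [443.4 -75.2  28. ]
```

View pics/p3.png

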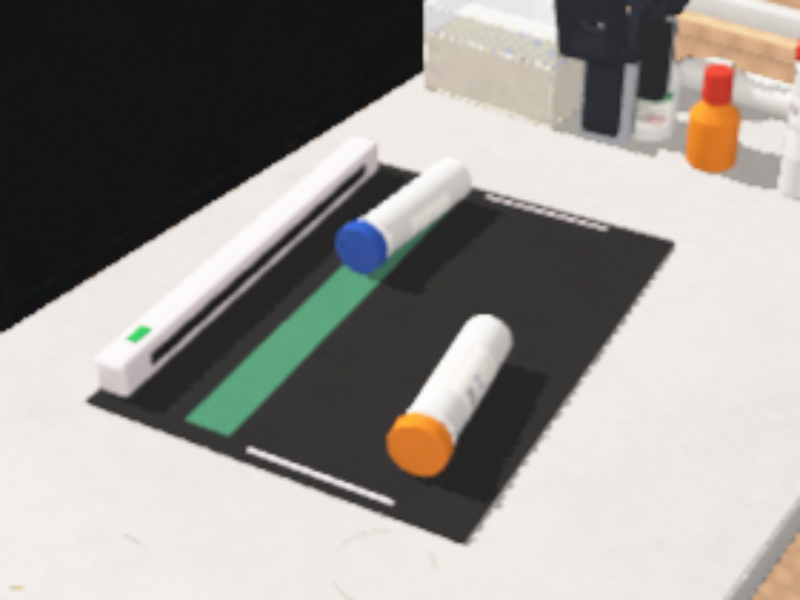

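```bash
python3 - <<'E'
from h import *
from scipy.optimize import least_squares
for n in('scene','side'):
    im,d,P=cloud(n)
    m=(d>0)&(P[...,2]>14)&(P[...,2]<45)&(abs(P[...,0]-586)<35)&(abs(P[...,1]+266)<70)
    S=cv2.cvtColor(im,cv2.COLOR_BGR2HSV)[...,1]; m&=(S<90); Q=P[m]; Q=Q[Q[:,1]<-232]
    def f(p):
        a=np.array([-np.sin(p[0]),np.cos(p[0]),p[3]]);a/=np.linalg.norm(a)
        w=Q-np.array([p[1],-266,p[2]]); return np.linalg.norm(np.cross(w,a),axis=1)-15.5
    r=least_squares(f,[0.05,586,20,0.02],loss='soft_l1'); print(n,len(Q),np.degrees(r.x[0]).round(1),r.x[1:].round(3),np.abs(r.fun).mean())
E
```

```text
scene 565 2.0 [5.89698e+02 1.94040e+01 1.50000e-02] 1.1414957021980423
side 514 2.0 [5.903e+02 2.205e+01 1.600e-02] 0.7553448264354561
```

The cylinder fits from both cameras agree: the axis is 6° off the band and the centre is about 3 mm before its middle line. The orange tube hasn't moved and the arm is clear, so I'll hand in.

```bash
python3 -c "
from station import *
print(hand_in())"
```

```text
the job is handed in; nothing more can be done
None
```

I rolled the blue-capped tube onto the green band and handed the job in; no verdict came back. It rests about 3 mm before the band's middle line and about 6° off its direction, and the orange-capped tube did not move measurably.

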